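# Lock the lens washer's service hatch with its T-key

### The arm

A 6-joint arm with a two-finger parallel gripper is mounted at the origin on the work surface. World frame = base frame: x ahead of the robot, y to its left, z up, the work surface at z = 0. Lengths are in m, angles in degrees, forces in N, time in s.
With the tool pointing down it reaches from about 0.4 to 0.825 m from the base axis. Payload 7 kg.
Tool frame: the origin (TCP) lies midway between the tips of the shut fingers; the grasp point (between the pads) lies ctrl.tcp_to_grasp behind it (ctrl.tcp_to_grasp is the distance from the TCP to the grasp point, in m); z points along the fingers, y is the line along which they close (so a half turn about z gives the same grasp; the last joint's range is limited). The gripper opens to 88 mm and grips with 3 to 60 N. Pads are 19 mm wide; open, the fingers measure 130 mm over their backs; the gripper's body (78 mm by 193 mm) begins 47 mm behind the grasp point.
Start: joints at [83.658, 20.546, 0.682, 0, -70.136, -16.507], TCP at [0.262, 0.622, 0.227] pointing down, gripper open.
Joint ranges: [-176.03, 176.03], [-82.01, 121.73], [-58.28, 71.71], [-173.87, 95.51], [-174.79, -0.11], [-173.66, 173.66]. Speed limits (degrees/s): [136.94, 136.94, 172.46, 180, 180, 180].

### API

Orientations are given as [roll, pitch, yaw] about the fixed x, y, z axes, in that order (R = Rz(yaw) Ry(pitch) Rx(roll)).
In Python, from plant import ctrl, imaging, close_job gives the robot as it stands.
- The arm moves only by the shell command python3 -m crank 'ROWS'. ROWS is JSON, a list of rows, each a list of 3 entries, a list of its own where there are three numbers: the shift along the world's x, y, z in m, then the turn, a rotation vector about the world's x, y, z in degrees, then the opening, from -1 (shut) to 1 (fully open), so that 0 is half open. A call has 1 to 12 rows; each row shifts and turns the commanded pose from where the row before left it; what a row does not reach is not made up. A row lasts 1/10 s, in which the tool goes at most 50 mm and 8.59 degrees, less where a joint would pass 70% of its speed; a pose out of reach is approached as far as the arm can. A call is refused whole if a number of a shift passes 0.05 or a number of a turn 8.59, either way. A call with a gripper value outside its range is refused whole. The fingers move at their own pace and stop on an object; the grip force is fixed at half the most. Time passes only in rows, so rows that do not move let the fingers close. It gives the time, the measured TCP pose, the force, the opening and the grip force at its end, in the units of the state.
- ctrl.get_obs(): the state, without advancing time (a new reading comes with each control period).
- imaging.snapshot(name): name is "scene" or "top" or "wrist"; returns (picture, depth): 400x640x3 uint8, blue, green, red; 400x640 float32, m along the optical axis (not along the pixel's ray), 0 where there is no reading.
- imaging.camera_model(name): a dict with "mtx" (3x3 intrinsics, pixels), "D" ([k1, k2, p1, p2, k3] as OpenCV has them; the pictures are not rectified), "R" (3x3) and "t" (3): a world point X has camera coordinates R X + t. Camera axes: x right, y down, z forward; pixel columns grow to the right and rows downward; lengths in m; the calibration is good to about 2 mm. A picture is of the moment at which its call begins: read the wrist's pose just before it. camera_model takes no time and is no camera call; for the wrist camera it gives the pose at the moment of the call.
- close_job(): hands the job in; it is judged then, once.
The state is a dict: "clock": time; "joint_pos": joint angles; "qvel": joint speeds; "tau": joint torques, N m; "tool_pos": TCP position; "orientation": TCP orientation; "force": force on the tool from outside, world axes, zero at the start; "moment": the same for the moment, N m; "opening": finger opening in m; "gripper_force": force on a finger pad.
Only numpy, scipy, OpenCV 4.12 (cv2) and the standard library are available. Lean on these libraries where they do the work, as an engineer would, in place of code of your own. Each camera call takes 0.05 s, during which the arm holds its last target. There are 200 camera calls.

### The job

Lock the service hatch of the white lens washing unit: take the orange-handled T-key out of its black stand, lower it upright into the round lock, press it lightly and turn it until its blade drops fully home in the brass slot, then turn it clockwise (seen from above) as far as it goes, so that the steel bolt is fully out under the red keeper. Leave the key standing in the lock and let go of it; do not disturb the glasses case, the cleaner bottle or the job tray.

Things in the scene. Friction and masses are not known exactly. Their poses are not given: they have to be found in the camera images.
- unit: White lens washing unit, fixed. Origin on the counter under the lock's vertical axis; z up, y points from the lock to the red keeper (the bolt's way). Base 200 (x) by 220 (y) by 36 mm high, centred 15 mm in x, 30 mm in y from the origin. On it, about the lock axis, a grey lock block 88 by 88 mm, top at 76 mm. Keeper: red bridge 56 by 34 mm, 65 mm high, at y = 80 mm.
- lock_mouth (a point): Centre of the lock's mouth, on its axis, in the top of the lock block, 76 mm above the counter; axes as the unit's. A vertical round bore 44 mm across, 4 mm chamfer at the mouth, 22 mm deep, leads down to the brass rotor. The key's 38 mm collar fits the bore loosely.
- rotor_face (a point): Centre of the brass rotor's face at the bottom of the bore, 54 mm above the counter. Axes as the unit's: they do not turn with the rotor. Slot 30 by 11.5 mm, 17 mm deep, through the axis. It starts anywhere from along the x axis to 0.5 rad clockwise of it (not given: look or feel); from there it turns 1 rad clockwise to a hard stop. Friction 0.15 N m: search with under 10 N.
- bolt (a joint): How far the steel bolt (24 by 16 mm section) is driven out of the lock block by the rotor, m: 0 at the start, growing evenly to 0.025 fully out, when the rotor has turned 1 rad clockwise to its hard stop. It stays where it is left.
- stand: Black key stand, fixed, 80 by 80 by 30 mm high, with a round hole 31 mm across in its top. Origin at the centre of its underside.
- key_grip (a point): Centre of the key's orange handle, a bar 90 mm long (its x), 16 mm wide (y), 18 mm high; z up along the key. Below it a shank 13 mm across, 67 mm long. The key weighs about 0.2 kg; a half turn makes no difference. This point is 120 mm above the counter in the stand, 158 mm with the blade lying across the rotor's face, 144 mm when dropped home.
- key_tip (a point): Centre of the lower end of the key's steel blade, 104 mm below the handle's centre. Blade 26 mm (along x, like the handle) by 8 mm, 14 mm long. Above it a round collar 38 mm across, 14 mm high, which rests on the stand at the start (blade in its hole) and on the rotor's face when the key is home.
- case_mid (a point): Middle of the closed blue glasses case, 160 by 62 by 46 mm, loose: leave alone.
- cleaner_mid (a point): Middle of the blue cleaner bottle, 60 mm across, 130 mm high, loose: leave alone.
- tray_mid (a point): Middle of the clear job tray, 200 by 130 by 35 mm, loose, with two lenses in it: leave alone.
There are look-alikes about, which are no part of the job. Of the things like the part that bears key_grip, leave any that is green or turquoise; of the rest the larger one is meant.

How it is judged (in metres and radians):
On the way, in this order (a step that is already met when the one before it is completed fails the run):
1. the key is lifted out of its stand (height (world z) of key_grip above 0.145 m), for 0.1 s.
2. the key's blade has dropped home in the lock's slot, key upright (z of key_grip in the frame of lock_mouth below 0.072 m and horizontal distance between key_grip and lock_mouth below 0.012 m and angle between key_grip's own z axis and vertical below 0.12 rad), for 0.1 s.
At the end, for the whole second after the job is handed in: The bolt is out by more than 21 of its 25 mm; the key stands home in the lock at rest (handle centre less than 73 mm above the lock's mouth, within 14 mm of its axis, tilted less than 0.14 rad), released (value of joint bolt above 0.021 m and z of key_grip in the frame of lock_mouth below 0.073 m and horizontal distance between key_grip and lock_mouth below 0.014 m and angle between key_grip's own z axis and vertical below 0.14 rad and linear speed of key below 0.02 m/s); the robot touches nothing.
It fails at once if the glasses case, the cleaner bottle or the job tray is moved by more than 25 mm (distance of any of case_mid, cleaner_mid, tray_mid from where it was at the start of the episode above 0.025 m).
It also fails if it takes over 58 s, if anything falls off the work surface, if the arm or the gripper's body presses on something with over 40 N, if the wrist force passes 120 N, or if a joint passes its speed limit or range.

## Working session

There is one attempt and no reset: what is moved stays moved. The work goes in short steps, Python scripts to look and compute and a shell command to move; the robot and the scene stay as the last step left them, time stands still between calls to the robot, and variables do not carry over. Pictures are saved under pics/ and viewed, at most 10 in all, crops included, and the job is handed in when it is done.

```bash
ls; mkdir -p pics
python3 - <<'E'
from plant import ctrl, imaging
import cv2, numpy as np
o=ctrl.get_obs(); print(o, ctrl.tcp_to_grasp)
for n in("scene","top"):
    p,d=imaging.snapshot(n); cv2.imwrite(f"pics/{n}0.png",p); np.savez(f"pics/{n}0.npz",p=p,d=d,**{k:np.array(v) for k,v in imaging.camera_model(n).items()})
    m=imaging.camera_model(n); print(n,m)
E
```

```text
pics
{'clock': 0.0, 'joint_pos': array([ 8.36590965e+01,  2.05920361e+01,  6.31704679e-01, -2.22145882e-02,
       -7.01348698e+01, -1.65081713e+01]), 'qvel': array([ 0.02022077,  0.03478741,  0.01337038, -0.06541721, -0.01739071,
       -0.06823928]), 'tau': array([ 7.34117912e-04, -5.82710373e+01,  2.93064415e+01,  6.99800581e+00,
        6.95346709e-03, -1.59070282e-04]), 'tool_pos': array([0.26191227, 0.62156321, 0.2255936 ]), 'orientation': array([ 1.79902789e+02, -7.03256671e-03, -2.28566348e+01]), 'force': array([ 0.156122  ,  0.05393944, -0.00490221]), 'moment': array([-0.03395256, -0.02416979, -0.00401853]), 'gripper_force': 0.0, 'opening': 0.08773512405292104} 0.0188
scene {'mtx': array([[415.40159093,   0.        , 315.19446435],
       [  0.        , 415.40159093, 199.17405302],
       [  0.        ,   0.        ,   1.        ]]), 'D': array([-0.08869542,  0.        ,  0.        ,  0.        ,  0.        ]), 'R': array([[-0.76117312,  0.64847948,  0.00947881],
       [ 0.38756123,  0.46653371, -0.79507395],
       [-0.52001132, -0.6015153 , -0.60643842]]), 't': array([ 0.40985729, -0.11340451,  1.38551675])}
top {'mtx': array([[498.71695162,   0.        , 317.07582922],
       [  0.        , 498.71695162, 202.15182559],
       [  0.        ,   0.        ,   1.        ]]), 'D': array([0.03321973, 0.        , 0.        , 0.        , 0.        ]), 'R': array([[-2.08599180e-02, -9.99782347e-01, -3.49995685e-04],
       [-9.76982998e-01,  2.04585541e-02, -2.12333863e-01],
       [ 2.12294808e-01, -4.08732715e-03, -9.77197118e-01]]), 't': array([0.0188327 , 0.53607568, 1.52591957])}
```

View pics/top0.png

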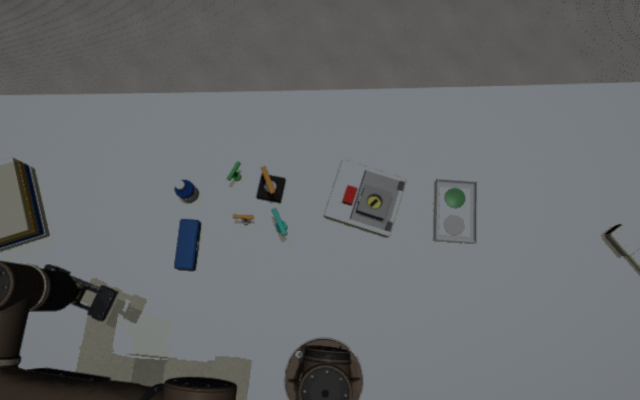

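View pics/scene0.png

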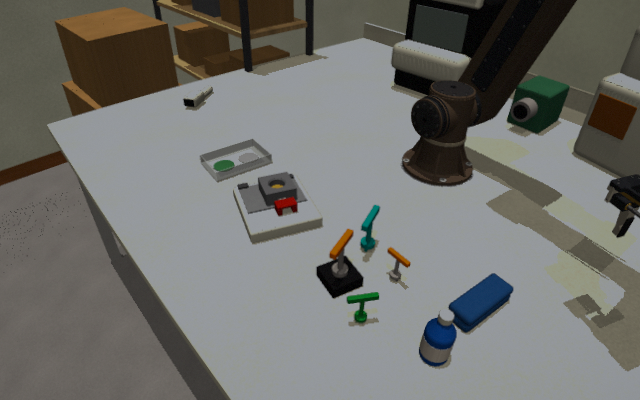

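The top view shows the following candidates:
- Large orange T-key in the black stand at (268,180).
- Small orange key at (243,217).
- Green key at (235,172).
- Turquoise key at (280,222).

The unit is at (366,198), with the brass lock at (375,201) and the red keeper at (350,195). The large orange key in the black stand fits the description. I'll measure it and confirm with a crop.

```bash
cat > h.py <<'E'
import cv2, numpy as np
def load(f): return dict(np.load(f))
def ray(m,uv,z):
    n=cv2.undistortPoints(np.float64(uv).reshape(-1,1,2),m['mtx'],m['D'])[:,0]
    d=np.c_[n,np.ones(len(n))]@m['R']; c=-m['R'].T@m['t']
    return c+d*((z-c[2])/d[:,2])[:,None]
def blobs(m,lo,hi,box=None,amin=15):
    hsv=cv2.cvtColor(m['p'],cv2.COLOR_BGR2HSV); k=cv2.inRange(hsv,lo,hi)
    if box: q=np.zeros_like(k); x0,y0,x1,y1=box; q[y0:y1,x0:x1]=1; k*=q
    c,_=cv2.findContours(k,cv2.RETR_EXTERNAL,cv2.CHAIN_APPROX_NONE)
    return k,[a for a in c if cv2.contourArea(a)>=amin]
def rect(m,c,z):
    P=ray(m,c.reshape(-1,2),z); r=cv2.minAreaRect(np.float32(P[:,:2]*1000))
    b=cv2.boxPoints(r); e=[b[1]-b[0],b[2]-b[1]]; l=max(e,key=np.linalg.norm)
    return np.round(r[0],1),np.round(sorted(r[1]),1),round(float(np.degrees(np.arctan2(l[1],l[0])))%180,1)
E
python3 - <<'E'
from h import *
t=load('pics/top0.npz'); s=load('pics/scene0.npz')
for n,m in(('top',t),('scene',s)):
    for nm,lo,hi,z in(('orange',(8,150,60),(18,255,255),.129),('red',(0,180,60),(4,255,255),.065),('brass',(20,80,50),(35,255,255),.054)):
        _,B=blobs(m,lo,hi,amin=10)
        for c in B:
            print(n,nm,c.reshape(-1,2).mean(0).round(),cv2.contourArea(c),rect(m,c,z))
    
a=cv2.resize(t['p'][140:250,220:320],None,fx=5,fy=5,interpolation=2)
b=cv2.resize(t['p'][150:245,320:410],None,fx=5,fy=5,interpolation=2)
b=cv2.copyMakeBorder(b,0,a.shape[0]-b.shape[0],0,0,0)
cv2.imwrite('pics/c1.png',np.clip(np.hstack([a,b])[:,:800]*1.6,0,255).astype('u1'))
E
```

```text
top orange [265. 178.] 21.0 (array([599.8, 164.3]), array([11.3, 66.5]), 10.2)
top red [349. 195.] 109.5 (array([556.7, -94.8]), array([25.1, 51.6]), 160.0)
top brass [374. 202.] 116.5 (array([ 534.8, -172.7]), array([36.9, 42.9]), 42.5)
top brass [ 22. 209.] 125.0 (array([559.2, 929.5]), array([ 96.5, 258.8]), 174.6)
scene orange [399. 257.] 125.0 (array([542.7, 269.9]), array([17.1, 60.4]), 86.9)
scene orange [341. 244.] 231.5 (array([605.5, 163.1]), array([ 19.4, 100.4]), 22.2)
scene orange [82. 94.] 292.0 (array([  809.3, -1071.2]), array([ 45. , 355.4]), 92.4)
scene orange [225.  56.] 227.0 (array([  154.5, -1058.6]), array([137.4, 197.2]), 177.9)
scene orange [267.  53.] 268.5 (array([   11.5, -1004.3]), array([149.3, 190.1]), 0.8)
scene orange [194.  27.] 200.5 (array([   41.7, -1634.6]), array([165.7, 181.9]), 90.4)
scene orange [110.  23.] 1877.0 (array([  366.9, -2132. ]), array([469.9, 663. ]), 93.0)
scene red [285. 203.] 158.5 (array([564.8, -92.4]), array([44.5, 56.9]), 159.5)
scene brass [276. 186.] 26.5 (array([ 526.2, -186.2]), array([14.8, 31.5]), 140.3)
scene brass [186.  67.] 83.5 (array([  277.3, -1279.9]), array([ 47.1, 403.1]), 85.3)
scene brass [212.  22.] 50.0 (array([ -244.9, -1996.7]), array([ 34.4, 807.9]), 88.8)
scene brass [168.   3.] 52.0 (array([ -267.1, -2688.3]), array([ 82.9, 389.6]), 86.9)
```

View pics/c1.png

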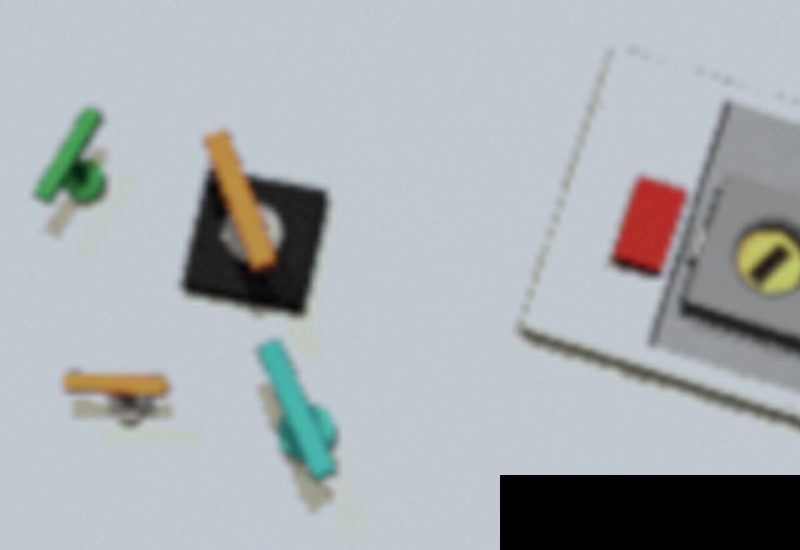

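The crop confirms the choice: the large orange handle runs (215,140) to (265,265) on the black stand. The other orange key, at (115,383), is smaller. The brass slot is visible as a dark bar from (755,280) to (790,248). Next I'll refine the handle, slot and unit axes.

Run:
```python
from h import *
t=load('pics/top0.npz')
k,B=blobs(t,(8,110,60),(24,255,255),(250,150,290,200)); 
for c in B: print('handle',c.reshape(-1,2).mean(0),rect(t,c,.129))
k,B=blobs(t,(18,80,50),(38,255,255),(360,190,390,215))
c=max(B,key=cv2.contourArea); h=cv2.convexHull(c)
print('rotor',rect(t,h,.054))
# slot: dark weights within hull
g=cv2.cvtColor(t['p'],cv2.COLOR_BGR2GRAY).astype(float); H=np.zeros(g.shape,'u1'); cv2.fillPoly(H,[h],1); 
hu=h.reshape(-1,2); ctr=hu.mean(0); v,u=np.nonzero(H); ok=np.hypot(u-ctr[0],v-ctr[1])<6; u,v=u[ok],v[ok]
w=np.clip(g[v,u].max()*.6-g[v,u],0,None); P=ray(t,np.c_[u,v],.054)[:,:2]; mu=(P*w[:,None]).sum(0)/w.sum()
C=((P-mu)*w[:,None]).T@(P-mu)/w.sum(); e,V=np.linalg.eigh(C); print('slot',mu,np.degrees(np.arctan2(*V[::-1,1])),np.sqrt(e))
k,B=blobs(t,(0,0,0),(180,255,60),(250,165,295,205))
for c in B: print('stand',rect(t,c,.03))
_,B=blobs(t,(0,180,60),(4,255,255))
for c in B: print('red',rect(t,c,.065))
print(g[170:230:4,330:405:4].astype(int))
# depth-based block-top points
d=t['d']; v,u=np.mgrid[150:245,320:415]; 
n=cv2.undistortPoints(np.float64(np.c_[u.ravel(),v.ravel()])[:,None],t['mtx'],t['D'])[:,0]; Z=d[v,u].ravel()
X=(np.c_[n,np.ones(len(n))]*Z[:,None]-t['t'])@t['R']
for nm,a,b in(('block',.071,.082),('base',.028,.043)):
    q=X[(X[:,2]>a)&(X[:,2]<b)]; print(nm,len(q),cv2.minAreaRect(np.float32(q[:,:2]*1000)),q.mean(0))
```

```text
handle [267.64912281 180.21052632] (array([594.4, 157.5]), array([18.1, 88.2]), 21.1)
rotor (array([ 534.8, -172.7]), array([36.9, 42.9]), 42.5)
slot [ 0.53259408 -0.17111122] 133.0619154379726 [0.00234761 0.00746041]
stand (array([592.4, 157.5]), array([80.4, 84.9]), 167.2)
red (array([556.7, -94.8]), array([25.1, 51.6]), 160.0)
[[124 125 110 124 125 124 124 124 124 102 123 124 118 119 125 124 124 125
  124]
 [124 125 121 124 125 124 124 124 122  94  96  95 109 122 124 123 120 123
  125]
 [124 123 125 125 124 124 125 124  89  96  95  95  94  94  94 103 120 124
  122]
 [124 109 124 125 124 124 124 124  77  97  95  95  95  95  95  94  93  80
   55]
 [125 121 125 124 110  67 110 122  95  86  88  95  94  95  94  95  94  48
   53]
 [123 124 125 124  62  53  53  90  75  87  88  87  88  87  92  94  94  89
   75]
 [116 124 124 123  53  54  59  73  74  87  73  51  71  86  86  87  94 114
  111]
 [122 124 124 106  53  54  93  88  87  79 107 108  72  76  86  83  94 123
  123]
 [124 124 125  76  32  50  95  46  88  78 103  22 111  66  87  83  96 122
  124]
 [125 124 124 124 124 120  73  77  88  88  76 111 108  87  87  89 107 119
  125]
 [125 125 124 124 124 123  92  64  87  89  88  87  88  88  85  94 123 121
  125]
 [124 125 124 124 124 101  96  80  36  23  59  84  88  88  83  93 123 124
  125]
 [ 61 103 122 125 124  81  96  96  97  92  74  47  22  50  89 104 116 124
  124]
 [125 120  94  63  99 122 125 120 102  96  95  94  93  82  82  65 113 124
  125]
 [124 125 124 124 121  95  60  95 122 125 122 104  95  94  51  55 124 124
  124]]
block 541 ((538.423583984375, -150.57827758789062), (134.01034545898438, 89.41773986816406), 71.26823425292969) [ 0.53079173 -0.17139489  0.07548966]
base 2905 ((554.8329467773438, -149.43118286132812), (218.89654541015625, 201.07102966308594), 70.51210021972656) [ 0.55702876 -0.14373734  0.03515294]
```

```bash
python3 -m crank '[[[0.03,-0.04,0],[0,0,4],-0.2],[[0.03,-0.04,0],[0,0,4],-0.2],[[0.03,-0.04,0.005],[0,0,4],-0.2],[[0.03,-0.04,0.005],[0,0,4],-0.2],[[0.03,-0.04,0.005],[0,0,4],-0.2],[[0.03,-0.04,0.005],[0,0,4],-0.2],[[0.03,-0.04,0],[0,0,4],-0.2],[[0.03,-0.04,0],[0,0,4],-0.2],[[0,0,0],[0,0,4],-0.2],[[0,0,0],[0,0,0],-0.2],[[0,0,0],[0,0,0],-0.2]]'
```

```text
clock: 1.2
tool_pos: [0.5013, 0.3029, 0.2462]
orientation: [180.0, 0.0, 13.0]
force: [-0.2, -0.5, -0.5]
opening: 0.0346
gripper_force: 0.0
```

Measured, each consistent with the given sizes:
- **Key:** handle 88×18 mm at (594,157), yaw 21°. The stand agrees at (592,157).
- **Lock:** about (531.5,-171.7) mm.
- **Unit:** x axis at -19.5°.
- **Slot:** yaw -47°, which is 27.5° clockwise of the unit's x axis and within the stated range.

Moving above the key.

```bash
python3 -m crank '[[[0.03,-0.045,0],[0,0,4],-0.2],[[0.03,-0.045,0],[0,0,4],-0.2],[[0.025,-0.04,-0.02],[0,0,0],-0.2],[[0.008,-0.015,-0.02],[0,0,0],-0.2],[[0,0,0],[0,0,0],-0.2],[[0,0,0],[0,0,0],-0.2],[[0,0,0],[0,0,0],-0.2]]'
python3 - <<'E'
from plant import ctrl, imaging
from h import *
o=ctrl.get_obs();p,d=imaging.snapshot('wrist'); m={k:np.array(v) for k,v in imaging.camera_model('wrist').items()}
m['p']=p;m['d']=d; np.savez('pics/w1.npz',**m); cv2.imwrite('pics/w1.png',p); print(o['tool_pos'],o['orientation'])
for c in blobs(m,(8,110,60),(24,255,255),amin=200)[1]: print(c.reshape(-1,2).min(0),c.reshape(-1,2).max(0),rect(m,c,.129))
for c in blobs(m,(0,0,0),(180,255,50),amin=800)[1]: print('dark',c.reshape(-1,2).mean(0),rect(m,c,.03))
E
```

```text
clock: 1.9
tool_pos: [0.5894, 0.1672, 0.2078]
orientation: [-180.0, -0.1, 21.2]
force: [-0.5, -0.4, 0.3]
opening: 0.0344
gripper_force: 0.0
[0.5893967  0.16716197 0.20782581] [-1.79998603e+02 -7.13573891e-02  2.12252577e+01]
[189 291] [518 301] (array([516.9, 103.3]), array([ 11., 314.]), 111.2)
[384 233] [397 283] (array([564.8,  87.3]), array([12. , 50.1]), 24.5)
[240 233] [254 283] (array([517.3, 209.6]), array([12.1, 50.3]), 16.3)
[322 146] [343 244] (array([599. , 158.5]), array([17.4, 86.9]), 20.9)
dark [597.39053254 379.65680473] (array([ 464.3, -325.2]), array([75. , 75.7]), 110.7)
dark [436.25038402 257.22273425] (array([558.1, -22.7]), array([108.1, 168.3]), 111.2)
dark [303.97949674 309.54892824] (array([415.3, 123.7]), array([282.2, 933.2]), 113.1)
dark [310.48571429 175.12571429] (array([590.6, 184.5]), array([45.2, 82.9]), 15.6)
```

View pics/w1.png

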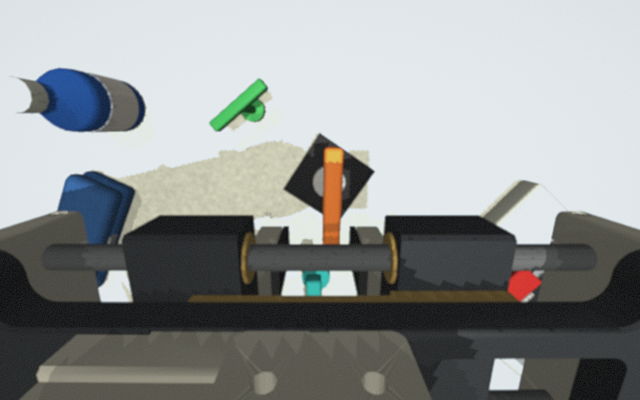

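The wrist view shows the handle at (322..343,146..244), lined up between the fingers and about 11 mm to their right. That agrees with the top view. Now I'll shift, descend and grip.

```bash
python3 -m crank '[[[0.0055,-0.01,0],[0,0,0],-0.2],[[0,0,-0.03],[0,0,0],-0.2],[[0,0,-0.03],[0,0,0],-0.2],[[0,0,-0.03],[0,0,0],-0.2],[[0,0,-0.017],[0,0,0],-0.2],[[0,0,0],[0,0,0],-0.2],[[0,0,0],[0,0,0],-0.2],[[0,0,0],[0,0,0],-1],[[0,0,0],[0,0,0],-1],[[0,0,0],[0,0,0],-1],[[0,0,0],[0,0,0],-1],[[0,0,0],[0,0,0],-1]]'
```

```text
clock: 3.15
tool_pos: [0.5954, 0.1558, 0.1009]
orientation: [-180.0, -0.1, 21.2]
force: [-2.0, 0.4, 5.5]
opening: 0.0158
gripper_force: 29.9
```

Gripped at 15.8 mm. Lifting.

```bash
python3 -m crank '[[[0,0,0.01],[0,0,0],-1],[[0,0,0.02],[0,0,0],-1],[[0,0,0.03],[0,0,0],-1],[[0,0,0.03],[0,0,0],-1],[[0,0,0.01],[0,0,0],-1],[[0,0,0],[0,0,0],-1],[[0,0,0],[0,0,0],-1]]'
python3 - <<'E'
from plant import ctrl, imaging
from h import *
o=ctrl.get_obs(); print(o['tool_pos'],o['orientation'],o['force'],o['opening'])
for n in('scene','wrist'):
    p,d=imaging.snapshot(n); m={k:np.array(v) for k,v in imaging.camera_model(n).items()}
    m['p']=p;m['d']=d; np.savez(f'pics/{n}2.npz',**m)
    if n=='scene': a=cv2.resize(p[150:310,270:430],None,fx=3,fy=3,interpolation=2)
    else:
        b=p[100:310,160:480]; print([rect(m,c,o['tool_pos'][2]+.0278) for c in blobs(m,(8,110,60),(24,255,255),(280,100,380,260),amin=200)[1]])
b=cv2.copyMakeBorder(b,0,480-210,0,0,0)
cv2.imwrite('pics/c2.png',np.clip(np.hstack([a,b])*1.5,0,255).astype('u1'))
E
```

```text
clock: 3.85
tool_pos: [0.594, 0.1553, 0.1987]
orientation: [-180.0, 0.1, 21.1]
force: [0.7, -0.8, -2.6]
opening: 0.0158
gripper_force: 29.9
[0.59403463 0.15534234 0.1987055 ] [-1.79975148e+02  1.01009589e-01  2.11263802e+01] [ 0.71867329 -0.80618416 -2.58134186] 0.015799312599527722
[(array([620.6, 165.2]), array([16. , 39.9]), 21.1)]
```

View pics/c2.png

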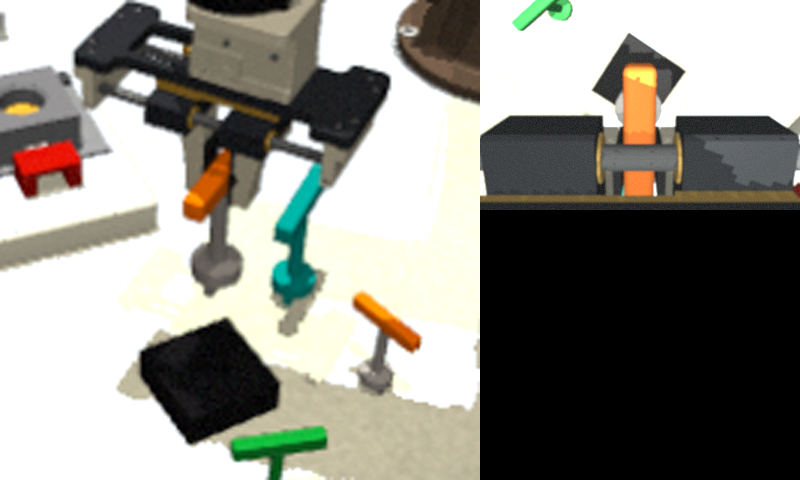

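The key is out, upright, and centred between the pads. The stand is empty at (210,380) in the crop. I'll carry it to a spot short of the lock with the yaw already set to the slot, and check the lock with the wrist camera.

```bash
python3 -m crank '[[[-0.012,-0.033,0.01],[0,0,-8.5],-1],[[-0.015,-0.035,0],[0,0,-8.5],-1],[[-0.015,-0.035,0],[0,0,-8.5],-1],[[-0.015,-0.035,0],[0,0,-8.5],-1],[[-0.015,-0.035,0],[0,0,-8.5],-1],[[-0.015,-0.035,0],[0,0,-8.5],-1],[[-0.015,-0.03,0],[0,0,-8.5],-1],[[-0.015,-0.03,0],[0,0,-8.5],-1],[[0,0,0],[0,0,0],-1],[[0,0,0],[0,0,0],-1],[[0,0,0],[0,0,0],-1]]'
python3 - <<'E'
from plant import ctrl, imaging
from h import *
o=ctrl.get_obs(); print(o['tool_pos'],o['orientation'])
n='wrist'
p,d=imaging.snapshot(n); m={k:np.array(v) for k,v in imaging.camera_model(n).items()}
m['p']=p;m['d']=d; np.savez(f'pics/{n}3.npz',**m); cv2.imwrite('pics/w3.png',np.clip(p*1.3,0,255).astype('u1'))
c=m['R']@np.r_[.5315,-.1717,.054]+m['t']; print('expect px',m['mtx']@(c/c[2]))
for c in blobs(m,(18,80,50),(38,255,255),amin=30)[1]: print('brass',c.reshape(-1,2).mean(0),cv2.contourArea(c),rect(m,c,.054))
print([rect(m,c,o['tool_pos'][2]+.0278) for c in blobs(m,(8,110,60),(17,255,255),(280,100,380,280),amin=100)[1]])
E
```

```text
clock: 5.05
tool_pos: [0.478, -0.1121, 0.2094]
orientation: [180.0, 0.0, -46.8]
force: [0.2, 1.1, -1.1]
opening: 0.0161
gripper_force: 30.0
[ 0.47795958 -0.11214191  0.20937572] [ 1.79960948e+02  3.28326235e-02 -4.67802461e+01]
expect px [319.0572037  112.64203792   1.        ]
brass [316.32522796 297.65805471] 2364.0 (array([383.1,  -8.5]), array([ 15.9, 411.4]), 43.2)
brass [358.3        257.52727273] 289.0 (array([382.3, -81.3]), array([10.6, 67.3]), 136.4)
brass [279.34862385 257.71559633] 271.5 (array([450.8, -17. ]), array([ 9.8, 67.2]), 131.5)
brass [319.20430108 183.53763441] 561.5 (array([ 478.4, -115.9]), array([28. , 29.8]), 132.6)
brass [318.81818182 111.19834711] 1433.5 (array([ 532.5, -172.3]), array([44.1, 44.9]), 87.7)
[(array([ 472.1, -107.4]), array([ 5.1, 15.9]), 43.2), (array([ 497. , -134.2]), array([15.8, 39.7]), 133.4)]
```

View pics/w3.png

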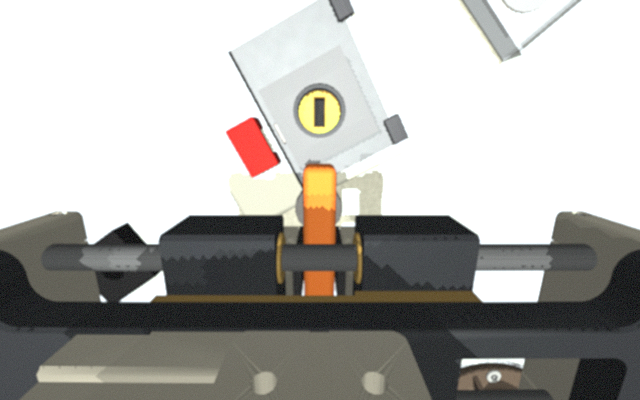

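The wrist view shows the brass rotor at (319,111) with its slot vertical in the image. The slot is therefore parallel to the handle, and the rotor lies at (532.5,-172.3), within 1 mm of the top view. Next I'll check the handle's offset along its own length.

Run:
```python
from h import *
m=load('pics/wrist3.npz'); T=np.array([.47796,-.11214,.20938]); y=np.radians(-46.78); X=np.array([np.cos(y),np.sin(y),0])
c=-m['R'].T@m['t']; print('cam rel',(c-T)@X,c[2]-T[2])
for nm,lo,hi in (('or',(5,110,40),(30,255,255)),):
    for b in blobs(m,lo,hi,(290,130,350,280),200)[1]:
        P=b.reshape(-1,2); print(P.min(0),P.max(0)); e=P[P[:,1]==P[:,1].min()].mean(0)
        print('end along', [(ray(m,[e],z)[0]-T)@X for z in(.2372,.2282,.2192)])
# depth points on handle & collar in tool frame
d=m['d']; v,u=np.mgrid[140:235,285:355]; n=cv2.undistortPoints(np.float64(np.c_[u.ravel(),v.ravel()])[:,None],m['mtx'],m['D'])[:,0]
Q=(np.c_[n,np.ones(len(n))]*d[v,u].ravel()[:,None]-m['t'])@m['R']-T
Y=np.array([-np.sin(y),np.cos(y),0])
for nm,a,b in(('handle',.02,.034),('collar',-.068,-.05)):
    q=Q[(Q[:,2]>a)&(Q[:,2]<b)]; A=q@X;B=q@Y; print(nm,len(q),A.min(),A.max(),B.min(),B.max(),np.median(q[:,2]))
```

```text
cam rel 0.06561747163942196 0.15856895253725228
[303 270] [335 279]
end along [np.float64(-0.004893007434819646), np.float64(-0.009746540096868112), np.float64(-0.01460007275891652)]
[302 164] [336 244]
end along [np.float64(0.04897742460216236), np.float64(0.04783202021895962), np.float64(0.04668661583575687)]
handle 2254 0.013764116684265734 0.04777305618911535 -0.009204344054806406 0.006722114256024206 0.028421050762132805
collar 341 -0.010028960505884197 0.016110215416793246 -0.01900534408118018 0.017533505055009696 -0.0564877003446041
```

Handle and collar are both centred within about 2 mm, well inside the chamfer's capture. Moving over the lock and down to just above the mouth.

```bash
python3 -m crank '[[[0.018,-0.02,0],[0,0,0],-1],[[0.018,-0.02,0],[0,0,0],-1],[[0.018,-0.0195,0],[0,0,0],-1],[[0,0,-0.02],[0,0,0],-1],[[0,0,-0.02],[0,0,0],-1],[[0,0,-0.008],[0,0,0],-1],[[0,0,0],[0,0,0],-1],[[0,0,0],[0,0,0],-1]]'
python3 -m crank '[[[0,0,-0.004],[0,0,0],-1],[[0,0,-0.004],[0,0,0],-1],[[0,0,-0.003],[0,0,0],-1],[[0,0,-0.002],[0,0,0],-1],[[0,0,0],[0,0,0],-1],[[0,0,0],[0,0,0],-1]]'
```

```text
clock: 5.9
tool_pos: [0.5326, -0.1716, 0.1626]
orientation: [-180.0, -0.0, -46.8]
force: [-0.6, 0.5, -2.0]
opening: 0.0156
gripper_force: 30.0
clock: 6.5
tool_pos: [0.5319, -0.172, 0.149]
orientation: [180.0, -0.0, -46.9]
force: [0.1, 0.3, -1.9]
opening: 0.0158
gripper_force: 30.0
```

```bash
python3 -m crank '[[[0,0,-0.002],[0,0,0],-1],[[0,0,-0.002],[0,0,0],-1],[[0,0,-0.002],[0,0,0],-1],[[0,0,0],[0,0,0],-1]]'
python3 -m crank '[[[0,0,-0.001],[0,0,0],-1],[[0,0,-0.001],[0,0,0],-1],[[0,0,-0.001],[0,0,0],-1],[[0,0,-0.001],[0,0,0],-1],[[0,0,0],[0,0,0],-1]]'
```

```text
clock: 6.9
tool_pos: [0.5317, -0.1719, 0.1425]
orientation: [180.0, 0.0, -46.9]
force: [-0.3, -0.9, -1.7]
opening: 0.0156
gripper_force: 30.0
clock: 7.4
tool_pos: [0.5318, -0.172, 0.1388]
orientation: [180.0, 0.0, -46.9]
force: [0.5, -0.4, -2.1]
opening: 0.0158
gripper_force: 30.0
```

```bash
python3 -m crank '[[[0,0,-0.001],[0,0,0],-1],[[0,0,-0.001],[0,0,0],-1],[[0,0,-0.001],[0,0,0],-1],[[0,0,0],[0,0,0],-1]]'
```

```text
clock: 7.8
tool_pos: [0.5318, -0.1719, 0.1357]
orientation: [180.0, 0.0, -46.9]
force: [0.0, 0.4, -2.0]
opening: 0.0157
gripper_force: 30.0
```

There's no force below the rotor-face level (0.139), so the blade has entered the slot. Continuing down.

```bash
python3 -m crank '[[[0,0,-0.002],[0,0,0],-1],[[0,0,-0.002],[0,0,0],-1],[[0,0,-0.002],[0,0,0],-1],[[0,0,-0.002],[0,0,0],-1],[[0,0,0],[0,0,0],-1]]'
python3 -m crank '[[[0,0,-0.001],[0,0,0],-1],[[0,0,-0.001],[0,0,0],-1],[[0,0,-0.0005],[0,0,0],-1],[[0,0,0],[0,0,0],-1]]'
```

```text
clock: 8.3
tool_pos: [0.5317, -0.1719, 0.1275]
orientation: [180.0, 0.0, -46.9]
force: [0.3, -0.3, -2.0]
opening: 0.0163
gripper_force: 30.0
clock: 8.7
tool_pos: [0.5319, -0.1719, 0.1254]
orientation: [180.0, 0.0, -46.8]
force: [-0.9, 0.5, -2.2]
opening: 0.0157
gripper_force: 30.0
```

```bash
python3 -m crank '[[[0,0,-0.0005],[0,0,0],-1],[[0,0,-0.0005],[0,0,0],-1],[[0,0,0],[0,0,0],-1]]'
```

```text
clock: 9.0
tool_pos: [0.532, -0.172, 0.1248]
orientation: [-180.0, -0.0, -46.8]
force: [-1.3, 0.7, 2.0]
opening: 0.0155
gripper_force: 30.0
```

The collar is seated (force up 4 N at z=0.1248), so the key is home. Turning clockwise.

```bash
python3 -m crank '[[[0,0,0],[0,0,-4],-1],[[0,0,0],[0,0,-6],-1],[[0,0,0],[0,0,-6],-1],[[0,0,0],[0,0,-6],-1],[[0,0,0],[0,0,-6],-1],[[0,0,0],[0,0,-6],-1],[[0,0,0],[0,0,-6],-1],[[0,0,0],[0,0,-6],-1],[[0,0,0],[0,0,-6],-1],[[0,0,0],[0,0,0],-1]]'
python3 -c "
from plant import ctrl; o=ctrl.get_obs(); print(o['force'],o['moment'],o['orientation'])"
```

```text
clock: 10.0
tool_pos: [0.5333, -0.1714, 0.125]
orientation: [-179.8, 0.1, -98.9]
force: [1.3, 3.5, 0.7]
opening: 0.0159
gripper_force: 30.0
[1.28447121 3.50207797 0.73982617] [ 1.67183924 -0.90105168  0.10233624] [-1.79838237e+02  5.38905500e-02 -9.89112005e+01]
```

```bash
python3 -m crank '[[[0,0,0],[0,0,-3],-1],[[0,0,0],[0,0,-3],-1],[[0,0,0],[0,0,-2],-1],[[0,0,0],[0,0,0],-1]]'
python3 -c "
from plant import ctrl; o=ctrl.get_obs(); print(o['force'],o['moment'],o['orientation'])"
```

```text
clock: 10.4
tool_pos: [0.5332, -0.1717, 0.125]
orientation: [-179.9, 0.1, -106.7]
force: [3.2, 3.2, 0.9]
opening: 0.0161
gripper_force: 30.0
[3.23452091 3.16994515 0.92338155] [ 1.56072261 -1.45238892  0.08100982] [-1.79855388e+02  5.38174920e-02 -1.06692481e+02]
```

```bash
python3 -m crank '[[[0,0,0],[0,0,-3],-1],[[0,0,0],[0,0,-2],-1],[[0,0,0],[0,0,0],-1]]'
python3 -c "
from plant import ctrl; o=ctrl.get_obs(); print(o['force'],o['moment'],o['orientation'])"
python3 -m crank '[[[0,0,0],[0,0,-3],-1],[[0,0,0],[0,0,0],-1]]'
python3 - <<'E'
from plant import ctrl, imaging
import cv2,numpy as np
o=ctrl.get_obs(); print(o['force'],o['moment'],o['orientation'])
p,d=imaging.snapshot('scene'); q,_=imaging.snapshot('top')
a=cv2.resize(p[150:250,220:340],None,fx=4,fy=4,interpolation=2); b=cv2.resize(q[160:240,330:400],None,fx=5,fy=5,interpolation=2)[:,:320]
cv2.imwrite('pics/c4.png',np.clip(np.hstack([a,b])*1.4,0,255).astype('u1'))
E
```

```text
clock: 10.7
tool_pos: [0.5331, -0.1718, 0.125]
orientation: [-179.9, 0.0, -111.7]
force: [4.1, 3.5, 1.3]
opening: 0.0157
gripper_force: 30.0
[4.09711649 3.5122114  1.28827158] [ 1.47630938 -1.65875485  0.14782595] [-1.79867501e+02  4.77593653e-02 -1.11694190e+02]
clock: 10.9
tool_pos: [0.533, -0.1719, 0.125]
orientation: [-179.9, 0.0, -114.7]
force: [4.0, 2.9, 1.9]
opening: 0.0155
gripper_force: 30.1
[3.95312066 2.92748335 1.93302367] [ 1.38738123 -1.88179383  0.34379003] [-1.79881574e+02  3.79141783e-02 -1.14700264e+02]
```

View pics/c4.png

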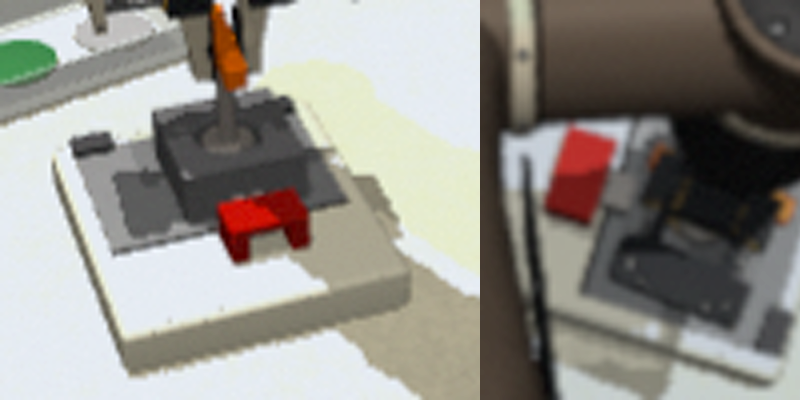

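The scene crop shows the key upright in the bore at (228,135), and the top crop shows the steel bolt reaching the keeper at (620,190). Torque is rising, so I'll confirm the stop.

```bash
python3 -m crank '[[[0,0,0],[0,0,-2],-1],[[0,0,0],[0,0,0],-1]]'; python3 -c "
from plant import ctrl; o=ctrl.get_obs(); print(o['moment'])"
python3 -m crank '[[[0,0,0],[0,0,-2],-1],[[0,0,0],[0,0,0],-1]]'; python3 -c "
from plant import ctrl; o=ctrl.get_obs(); print(o['moment'])"
```

```text
clock: 11.2
tool_pos: [0.5327, -0.172, 0.125]
orientation: [-179.9, 0.0, -116.7]
force: [3.9, 2.3, 3.4]
opening: 0.0158
gripper_force: 30.4
[ 1.22510744 -1.70148539  0.6100703 ]
clock: 11.4
tool_pos: [0.5325, -0.1721, 0.125]
orientation: [-179.9, 0.0, -118.7]
force: [3.9, 1.6, 4.8]
opening: 0.0159
gripper_force: 31.1
[ 0.9978219  -1.55175452  0.78232042]
```

Torque is climbing steadily to 0.78 N m, against 0.15 N m of friction, so this is the hard stop. I'll ease off slightly, release and rise.

```bash
python3 -m crank '[[[0,0,0],[0,0,3],-1],[[0,0,0],[0,0,0],-0.2],[[0,0,0],[0,0,0],-0.2],[[0,0,0],[0,0,0],-0.2],[[0,0,0],[0,0,0],-0.2],[[0,0,0.005],[0,0,0],-0.2],[[0,0,0.02],[0,0,0],-0.2],[[0,0,0.03],[0,0,0],-0.2],[[0,0,0.03],[0,0,0],-0.2],[[0,0,0.02],[0,0,0],-0.2],[[0,0,0],[0,0,0],-0.2]]'
python3 -m crank '[[[-0.03,0.03,0.02],[0,0,0],-0.2],[[-0.02,0.045,0.0],[0,0,0],-0.2],[[0,0.045,0],[0,0,0],-0.2],[[0,0.045,0],[0,0,0],-0.2],[[0,0.045,0],[0,0,0],-0.2],[[0,0.045,0],[0,0,0],-0.2],[[0,0,0],[0,0,0],-0.2],[[0,0,0],[0,0,0],-0.2]]'
python3 - <<'E'
from plant import ctrl, imaging
from h import *
t,out={},[]
for n,b in(('scene',(150,250,220,340)),('top',(150,240,320,410))):
    p,d=imaging.snapshot(n); m={k:np.array(v) for k,v in imaging.camera_model(n).items()}; m['p']=p; np.savez(f'pics/{n}5.npz',**m)
    out.append(cv2.resize(p[b[0]:b[1],b[2]:b[3]],(400,400),interpolation=2))
    for c in blobs(m,(8,110,40),(24,255,255),(250,150,400,240) if n=='top' else (250,120,300,210),30)[1]: print(n,c.reshape(-1,2).mean(0),rect(m,c,.153))
cv2.imwrite('pics/c5.png',np.clip(np.hstack(out)*1.5,0,255).astype('u1'))
E
```

```text
clock: 12.5
tool_pos: [0.5334, -0.1723, 0.2332]
orientation: [-179.7, 0.1, -115.8]
force: [-0.7, -0.4, -0.3]
opening: 0.0348
gripper_force: 0.0
clock: 13.3
tool_pos: [0.4814, 0.0839, 0.249]
orientation: [180.0, -0.1, -115.7]
force: [0.3, -0.2, -0.4]
opening: 0.0353
gripper_force: 0.0
scene [275.12244898 161.75510204] (array([ 541.9, -163.9]), array([ 19.2, 109. ]), 67.3)
top [377.         195.88333333] (array([ 530.2, -171. ]), array([18.4, 88.2]), 68.1)
```

View pics/c5.png

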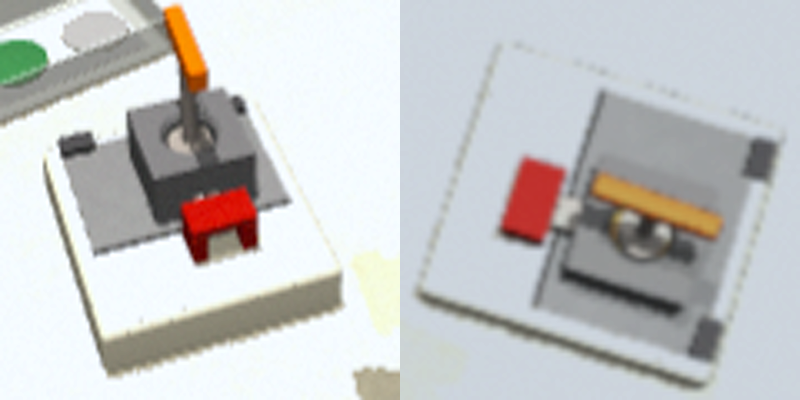

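The released key stands upright: its handle is at (530,-171) mm at home height, over the lock axis. The top crop shows the bolt bridging to under the keeper at (568,210). Handing in.

```bash
python3 -c "
from plant import close_job; print(close_job())"
```

```text
the job is handed in; nothing more can be done
None
```

The hatch is locked as far as I could measure, and the job is handed in; the judge gave no verdict back. The key was turned clockwise to its hard stop with the bolt out under the red keeper, then released and left standing home in the lock.

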